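Find and press the rover's concealed battery catch

ROBOT

A 6-joint arm with a two-finger parallel gripper is mounted at the origin on the work surface. World frame = base frame: x ahead of the robot, y to its left, z up, the work surface at z = 0. Lengths are in m, angles in rad, forces in N, time in s.
With the tool pointing down it reaches from about 0.25 to 0.775 m from the base axis. Payload 4 kg.
Tool frame: the origin (TCP) lies on the centre line of the jaws, within the pads' length; the fingertips stand arm.tip_extent ahead of it and the grasp point (between the pads) lies 11 mm behind it (arm.tip_extent is the distance from the TCP to the fingertips, in m); z points along the fingers, x is the direction in which the jaws open and shut, and the axes are right-handed (so a half turn about z gives the same grasp; the last joint's range is limited). The gripper opens to 85 mm and grips with 20 to 120 N. Pads are 22 mm wide; open, the fingers measure 114 mm over their backs; the gripper's body (76 mm by 85 mm) begins 54 mm behind the grasp point. The pads swing forward as they close: fully open they stand 13 mm farther back than shut.
Start: joints at [-1.311, 0.087, 1.371, -0, 1.684, -0.103], TCP at [0.195, -0.514, 0.239] pointing down, gripper open.
Joint ranges: [-3.1, 3.1], [-0.76, 2.03], [0.27, 2.55], [-1.08, 4.22], [0.17, 2.65], [-2.57, 2.57]. Speed limits (rad/s): [2.79, 2.79, 3.14, 3.14, 3.14, 3.14].

INTERFACE

Orientations are given as a unit quaternion [w, x, y, z].
In Python, from bench import arm, imaging, ticket gives the robot as it stands.
- The arm moves only by the tool carry_out, never from a script. Its argument "commands" is a list of rows, each a list of 6 numbers: the shift along the tool's x, y, z in m, then the turn, a rotation vector about the tool's x, y, z in rad. In form: [[tx, ty, tz, ax, ay, az], ...]. A call has 1 to 20 rows; each row is the pose to reach, as a shift and turn from the pose commanded when the call began, along the tool's axes at that moment; what a row does not reach only later rows make up. A row lasts 1/12 s, in which the tool goes at most 41.7 mm and 7.16 degrees, less where a joint would pass 70% of its speed; a pose out of reach is approached as far as the arm can. A call with a gripper value outside its range is refused whole. "fingers" is the gripper command: -1 is fully open, 1 is shut, values between are in proportion, set as the call begins (left out, the last holds). The fingers move at their own pace and stop on an object; "squeeze" is the grip in N (left out, the last holds). Time passes only in rows, so rows that repeat a pose let the fingers close. It gives the time, the measured TCP pose, the force and the opening at its end, in the units of the state.
- arm.sense(): the state, without advancing time (a new reading comes with each control period).
- imaging.camera(name): name is "scene" or "top" or "wrist"; returns the picture (400x640x3 uint8, red, green, blue); there is no depth.
- imaging.camera_model(name): a dict with "K" (3x3 intrinsics, pixels), "extrinsics" (4x4, takes a point from camera to world coordinates). Camera axes: x right, y down, z forward; pixel columns grow to the right and rows downward; lengths in m; the calibration is good to about 2 mm. A picture is of the moment at which its call begins: read the wrist's pose just before it. camera_model takes no time and is no camera call; for the wrist camera it gives the pose at the moment of the call.
- ticket.sign_off(): hands the job in, once; it reports no verdict.
The state is a dict: "time": time; "q": joint angles; "dq": joint speeds; "tau": joint torques, N m; "tcp_pos": TCP position; "eef_rot": TCP orientation; "ft_force": force on the tool from outside, world axes, zero at the start; "wrist_torque": the same for the moment, N m; "width": finger opening in m.
Only numpy, scipy, OpenCV 4.12 (cv2) and the standard library are available. Lean on these libraries where they do the work, as an engineer would, in place of code of your own. Each camera call takes 0.05 s, during which the arm holds its last target.

TASK

Feel with the shut fingertips across the rover chassis' flat grey touch panel for the concealed recessed catch, and press the catch fully in, so that the orange battery flap pops up by itself and stays up. Feel gently, do not touch the flap, and leave everything lying around and on the chassis where it is; then move clear.

Things in the scene. Friction and masses are not known exactly. Their poses are not given: they have to be found in the camera images.
- chassis: Rover chassis on four black wheels with yellow hubs, held firmly to the table. Hull 240 mm (its x) by 340 mm (its y), 408 mm in y over the wheels; flat grey top 85 mm above the table. Origin: table level, under the hull's middle. x points from the touch panel to the flap and rear deck (away from the robot, turned by up to 0.4 rad), y along the panel, z up.
- panel_mid (a point): Middle of the touch panel's top: flat grey strip, 60 mm (chassis x) by 280 mm (chassis y), level with the frame around it, 85 mm above the table. The catch lies on its centre line at one of five places: -112, -56, 0, 56 or 112 mm along chassis y from here; the rest is plain rigid panel. Which place is not given: find it by touch, or by eye (a darker square). Axes as the chassis.
- catch (a joint): Concealed catch: 45 mm square grey button, face 2.5 mm below the panel's surface, in a 48 mm square opening with sides along the chassis' x and y. Value in m: 0 = not pressed, grows straight down to 0.006 = fully pressed (face 8.5 mm below the panel's surface). No spring: it yields at about 4 to 6 N and stays where it is pushed.
- flap (a joint): Orange battery flap, 99 mm (chassis x) by 222 mm (y), level with the chassis' top. Hinged on its edge next to the panel, 44 mm behind the panel's centre line; the far edge rises. Value in rad: 0 = shut, grows as it opens. Geared to the catch: it lifts by itself in step with it, to 0.35 rad (far edge 35 mm up) when the catch is fully pressed, and stays so.
- gearmotor: Loose yellow gearmotor, 22 x 64 x 19 mm, lying on the chassis' rear deck behind the flap. Origin: centre of its underside. Leave alone.
- carton: Loose white carton, 45 x 45 mm, 100 mm tall, standing right of the chassis (-y). Origin: centre of its underside. Leave alone.
- jar: Loose jar, 50 mm across, 70 mm tall, blue cap, right of the chassis. Origin: centre of its underside. Leave alone.
- tape: Loose yellow ring of tape, 84 mm across, 20 mm tall, on the table front right. Origin: centre of its underside. Leave alone.
- driver: Loose screwdriver lying left of the chassis (+y), along its own x axis. Leave alone.
- spare_battery: Loose blue battery pack, 70 x 36 x 22 mm, lying left of the chassis. Origin: centre of its underside. Leave alone.
- printed_hand: Loose black 3D-printed robot hand, about 220 x 100 mm, under 45 mm tall, lying front left. Origin: underside of the palm. Leave alone.

How it is judged:
By the outcome, as a careful person would: the job done as asked, in the order asked, and still so for the second after the job is handed in, with the robot touching nothing.
It also fails if it takes over 48 s, if anything falls off the work surface, if the arm or the gripper's body presses on something with over 40 N, if the wrist force passes 120 N, or if a joint passes its speed limit or range.

## Working session

There is one attempt and no reset: what is moved stays moved. The work goes in short steps, Python scripts to look and compute and a tool call to move; the robot and the scene stay as the last step left them, time stands still between calls to the robot, and variables do not carry over. Pictures are saved under pics/ and viewed, and the job is handed in when it is done.

Besides the shell and the picture viewer there is one more tool, called after "Emit:" as name(argument=value, ...), one argument or row to a line, values as JSON. carry_out: Moves the arm, as the interface text tells. Its arguments: {"type":"object","properties":{"commands":{"type":"array"},"fingers":{"type":"number"},"squeeze":{"type":"number"}},"required":["commands"]}

```bash
mkdir -p pics; python3 - <<'E'
from bench import arm, imaging, ticket
import cv2
print(arm.sense(), arm.tip_extent)
for n in ("scene","top"):
    cv2.imwrite(f"pics/{n}0.png", imaging.camera(n)[:,:,::-1])
    m=imaging.camera_model(n); print(n,m)
E
```

```text
{'time': 0.0, 'q': array([-1.31107352e+00,  8.79706164e-02,  1.37225720e+00,  2.87588390e-05,
        1.68363013e+00, -1.03122945e-01]), 'dq': array([-4.51088009e-05, -1.51462006e-03,  7.92827861e-04,  7.62835271e-04,
       -4.23026092e-04, -7.99192121e-04]), 'tau': array([ 2.07467724e-04, -3.51860082e+01, -3.13274896e+01, -3.71604528e-04,
        1.06006768e-02, -1.21878554e-05]), 'tcp_pos': array([ 0.19508164, -0.51371991,  0.2381291 ]), 'eef_rot': array([-7.46665007e-04,  8.23084866e-01, -5.67917266e-01, -8.51811038e-04]), 'ft_force': array([ 0.1415749 , -0.24717668, -0.72271907]), 'wrist_torque': array([-0.05398871,  0.00384476, -0.02117286]), 'width': 0.08546550978017635} 0.008
scene {'K': array([[421.49625662,   0.        , 322.2107317 ],
       [  0.        , 421.49625662, 207.34867708],
       [  0.        ,   0.        ,   1.        ]]), 'extrinsics': array([[-0.06891582,  0.68519762, -0.72508953,  1.37347154],
       [ 0.99758386,  0.04093655, -0.05613056,  0.08727701],
       [-0.00877787, -0.7272059 , -0.68636327,  0.84930887],
       [ 0.        ,  0.        ,  0.        ,  1.        ]])}
top {'K': array([[361.86551319,   0.        , 318.95692108],
       [  0.        , 361.86551319, 198.66542119],
       [  0.        ,   0.        ,   1.        ]]), 'extrinsics': array([[-0.02080344, -0.99343619,  0.11247999,  0.44122553],
       [-0.99976726,  0.02131395,  0.00333793,  0.04036873],
       [-0.00571341, -0.11238437, -0.99364838,  1.04651297],
       [ 0.        ,  0.        ,  0.        ,  1.        ]])}
```

View pics/scene0.png

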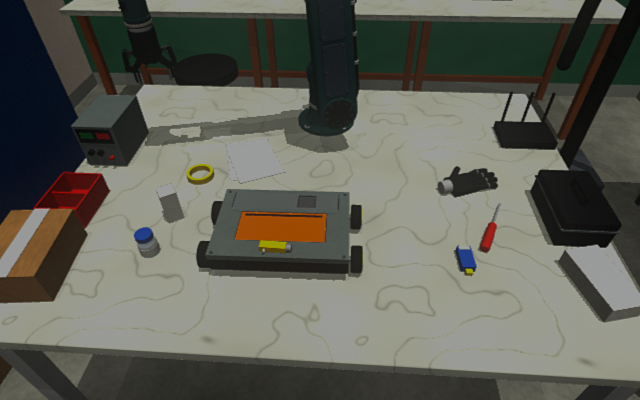

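View pics/top0.png

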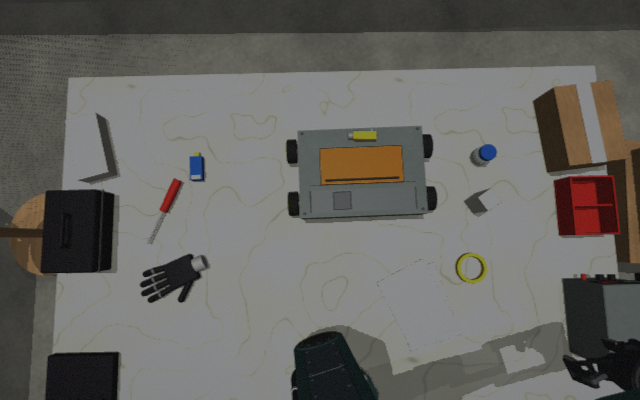

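```bash
python3 - <<'E'
import cv2
a=cv2.imread('pics/top0.png')[130:330,190:450]
cv2.imwrite('pics/top0c.png',cv2.resize(a,None,fx=3,fy=3,interpolation=cv2.INTER_CUBIC))
E
```

```text
(no output)
```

View pics/top0c.png

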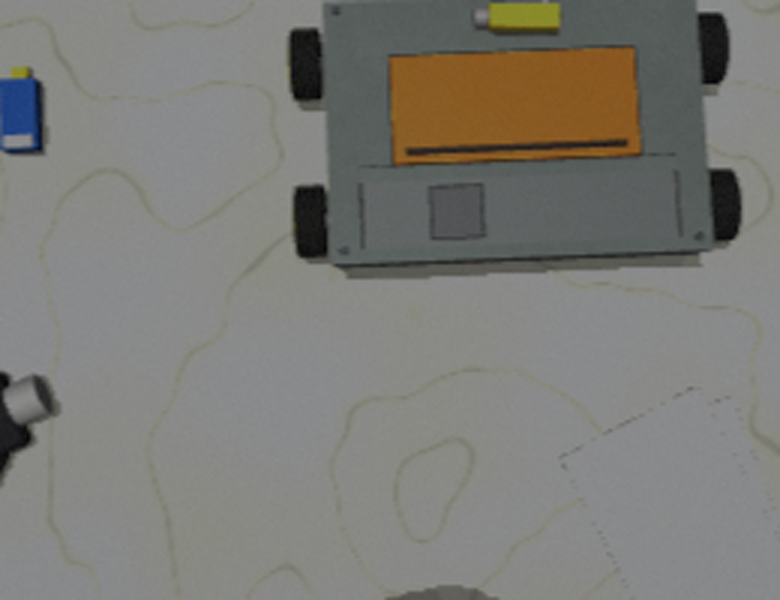

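The top view shows the grey panel spanning crop x 361–681 at about y 208. The dark catch square is at crop (430–484, 184–240), which is about +56 mm along chassis y. The scene view agrees with a dark square at (307,201).

```bash
cat > h.py <<'E'
from bench import arm, imaging
import numpy as np
from scipy.spatial.transform import Rotation as R
def ray(n,u,v,z):
    m=imaging.camera_model(n);T=m["extrinsics"];d=T[:3,:3]@np.linalg.inv(m["K"])@[u,v,1]
    return T[:3,3]+d*(z-T[2,3])/d[2]
def proj(n,p):
    m=imaging.camera_model(n);T=m["extrinsics"];c=m["K"]@(T[:3,:3].T@(np.asarray(p)-T[:3,3]));return c[:2]/c[2]
def rot(): 
    q=arm.sense()["eef_rot"];return R.from_quat([q[1],q[2],q[3],q[0]])
E
python3 - <<'E'
from h import *
import cv2
f=lambda u,v,z=.085:ray("top",190+(u+.5)/3-.5,130+(v+.5)/3-.5,z)
for n,(u,v) in dict(TL=(361,184),BL=(363,248),TR=(676,172),BR=(681,236),flTL=(389,56),flTR=(634,46),flBL=(394,165),flBR=(640,154),hullBL=(331,263),hullBR=(713,248)).items(): print(n,f(u,v).round(4))
print("catch",[f(*c,.0825).round(4) for c in ((429,186),(483,183),(432,240),(486,237))])
im=imaging.camera("scene")
cv2.imwrite('pics/sc.png',cv2.resize(im[180:280,190:370,::-1],None,fx=4,fy=4,interpolation=cv2.INTER_CUBIC))
E
```

```text
TL [0.5713 0.0672 0.085 ]
BL [0.5139 0.0664 0.085 ]
TR [ 0.576  -0.2144  0.085 ]
BR [ 0.5186 -0.2159  0.085 ]
flTL [0.6876 0.0397 0.085 ]
flTR [ 0.6919 -0.1822  0.085 ]
flBL [0.5878 0.0373 0.085 ]
flBR [ 0.593 -0.183  0.085]
hullBL [0.5012 0.095  0.085 ]
hullBR [ 0.5073 -0.2437  0.085 ]
catch [array([0.5685, 0.0064, 0.0825]), array([ 0.5701, -0.042 ,  0.0825]), array([0.5199, 0.0049, 0.0825]), array([ 0.5216, -0.0432,  0.0825])]
```

View pics/sc.png

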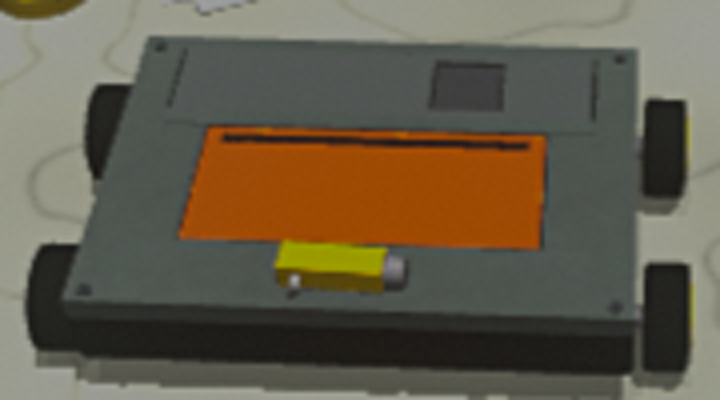

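```bash
python3 - <<'E'
from h import *
r=rot(); s=arm.sense()
X=np.array([.019,-1,0]);X/=np.linalg.norm(X);Z=np.array([0,0,-1.]);Rt=R.from_matrix(np.c_[X,np.cross(Z,X),Z])
print((r.inv()*Rt).as_rotvec().round(4), r.inv().apply(np.array([.545,-.0185,.15])-s["tcp_pos"]).round(4), r.as_matrix().round(3))
E
```

```text
[1.000e-04 1.800e-03 3.438e-01] [-0.3388 -0.5029  0.0891] [[ 0.355 -0.935 -0.   ]
 [-0.935 -0.355  0.002]
 [-0.002 -0.    -1.   ]]
```

Emit:
carry_out(
  commands=[
    [-0.02,-0.03,0,0,0,0.03],
    [-0.04,-0.06,0,0,0,0.06],
    [-0.06,-0.09,0,0,0,0.09],
    [-0.08,-0.12,0,0,0,0.12],
    [-0.1,-0.15,0,0,0,0.15],
    [-0.12,-0.18,0,0,0,0.18],
    [-0.14,-0.21,0,0,0,0.2],
    [-0.16,-0.24,0,0,0,0.22],
    [-0.18,-0.27,0,0,0,0.24],
    [-0.2,-0.3,0,0,0,0.26],
    [-0.22,-0.33,0.01,0,0,0.28],
    [-0.24,-0.36,0.02,0,0,0.3],
    [-0.26,-0.39,0.03,0,0,0.32],
    [-0.28,-0.42,0.04,0,0,0.33],
    [-0.3,-0.45,0.05,0,0,0.34],
    [-0.32,-0.48,0.06,0,0.001,0.344],
    [-0.335,-0.5,0.07,0,0.002,0.344],
    [-0.3388,-0.5029,0.08,0,0.002,0.344],
    [-0.3388,-0.5029,0.087,0,0.002,0.344],
    [-0.3388,-0.5029,0.089,0,0.002,0.344],
  ],
  fingers=1,
  squeeze=20,
)

```text
time: 1.82
tcp_pos: [0.5438, -0.0192, 0.1482]
eef_rot: [0.002, 0.714, -0.7, -0.001]
ft_force: [-0.3, -0.1, -0.7]
width: 0.0002
```

```bash
python3 - <<'E'
from h import *
import cv2
im=imaging.camera("wrist");cv2.imwrite('pics/w1.png',im[:,:,::-1])
s=arm.sense();print(s["time"],s["tcp_pos"],s["ft_force"],s["width"],rot().as_matrix().round(4))
C=np.array([.545,-.0185,.0825]);x=np.array([1,.019,0]);y=np.array([-.019,1,0])
for a,b in((-1,-1),(-1,1),(1,1),(1,-1)):print(proj("wrist",C+.0225*(a*x+b*y)))
E
```

```text
1.8667 [ 0.54382902 -0.0197705   0.1486867 ] [ 0.40315146  0.21029471 -0.66127433] -0.0001350254320727175 [[ 0.0181 -0.9998 -0.0029]
 [-0.9998 -0.0181 -0.0024]
 [ 0.0023  0.0029 -1.    ]]
[347.25808802 243.78571298]
[286.68737438 243.87270379]
[284.71322151 184.65328599]
[348.89052927 184.60045732]
```

View pics/w1.png

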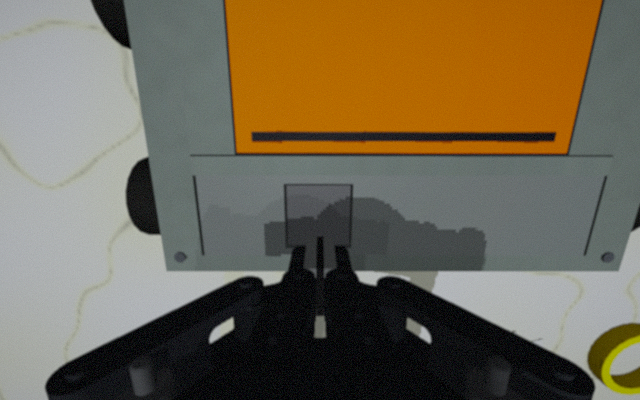

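Emit:
carry_out(
  commands=[
    [-0.001,-0.001,0.01,0,0,0],
    [-0.001,-0.001,0.02,0,0,0],
    [-0.001,-0.001,0.03,0,0,0],
    [-0.001,-0.001,0.04,0,0,0],
    [-0.001,-0.001,0.047,0,0,0],
    [-0.001,-0.001,0.051,0,0,0],
    [-0.001,-0.001,0.053,0,0,0],
    [-0.001,-0.001,0.053,0,0,0],
    [-0.001,-0.001,0.053,0,0,0],
  ],
)

```text
time: 2.62
tcp_pos: [0.5464, -0.0181, 0.0976]
eef_rot: [0.0, 0.714, -0.7, 0.001]
ft_force: [0.0, 0.4, 0.5]
width: -0.0001
```

```bash
python3 - <<'E'
from h import *
import cv2
im=imaging.camera("wrist");cv2.imwrite('pics/w2.png',im[:,:,::-1])
s=arm.sense();print(s["time"],s["tcp_pos"],s["ft_force"],s["width"])
E
```

```text
2.6667 [ 0.54656124 -0.01810014  0.09787568] [-0.40199061  0.1821566  -0.25727578] -6.242286841493154e-05
```

View pics/w2.png

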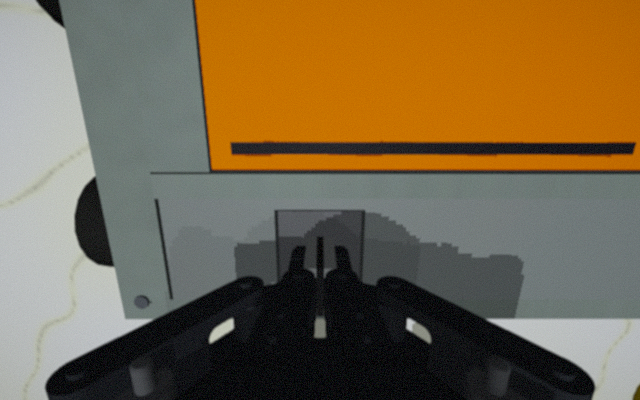

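The wrist view shows the tips at column 320, centred on the catch (276–364), with no contact yet. Next I'll press gently.

Emit:
carry_out(
  commands=[
    [0,0,0.002,0,0,0],
    [0,0,0.004,0,0,0],
    [0,0,0.005,0,0,0],
    [0,0,0.006,0,0,0],
    [0,0,0.007,0,0,0],
    [0,0,0.008,0,0,0],
    [0,0,0.009,0,0,0],
    [0,0,0.009,0,0,0],
  ],
)

```text
time: 3.33
tcp_pos: [0.5461, -0.0181, 0.0887]
eef_rot: [0.001, 0.714, -0.7, 0.001]
ft_force: [-1.7, 0.4, 4.1]
width: 0.0001
```

Contact at about 4 N, and the catch is yielding. I'll keep pressing down in 0.7–1 mm steps.

Emit:
carry_out(
  commands=[
    [0,0,0.0007,0,0,0],
    [0,0,0.0014,0,0,0],
    [0,0,0.0021,0,0,0],
    [0,0,0.0028,0,0,0],
    [0,0,0.0035,0,0,0],
    [0,0,0.0035,0,0,0],
  ],
)

```text
time: 3.83
tcp_pos: [0.5461, -0.0181, 0.0846]
eef_rot: [0.001, 0.714, -0.7, 0.001]
ft_force: [-1.3, -0.1, 3.3]
width: 0.0002
```

```bash
python3 - <<'E'
from h import *
import cv2
im=imaging.camera("scene")
cv2.imwrite('pics/s3.png',cv2.resize(im[150:290,170:390,::-1],None,fx=3,fy=3,interpolation=cv2.INTER_CUBIC))
s=arm.sense();print(s["time"],s["tcp_pos"],s["ft_force"])
E
```

```text
3.8833 [ 0.5461339  -0.01807713  0.08459414] [-0.99013864  0.79687167  2.25758073]
```

View pics/s3.png

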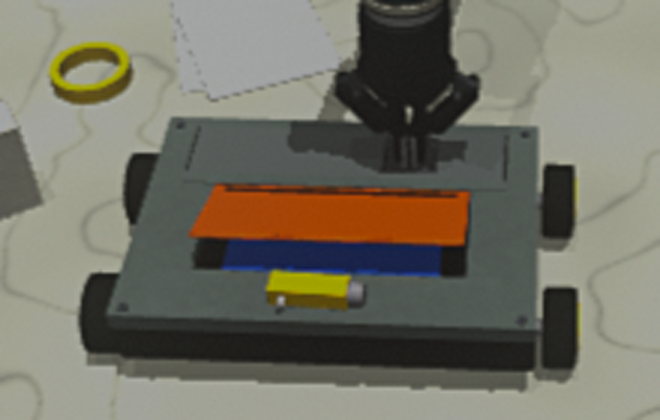

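The flap is rising, with the battery bay visible beneath it. The force hasn't climbed yet, so I'll go on to the end stop.

Emit:
carry_out(
  commands=[
    [0,0,0.0005,0,0,0],
    [0,0,0.001,0,0,0],
    [0,0,0.001,0,0,0],
  ],
)

```text
time: 4.13
tcp_pos: [0.5461, -0.0181, 0.0846]
eef_rot: [0.001, 0.714, -0.7, 0.001]
ft_force: [-2.9, 1.5, 7.2]
width: -0.0
```

Emit:
carry_out(
  commands=[
    [0,0,0.001,0,0,0],
    [0,0,0.0015,0,0,0],
    [0,0,0.0015,0,0,0],
  ],
)

```text
time: 4.38
tcp_pos: [0.5462, -0.0181, 0.0845]
eef_rot: [0.0, 0.714, -0.7, 0.001]
ft_force: [-5.6, 0.7, 13.7]
width: 0.0003
```

The force climbs to 13.7 N with no further travel, so the catch is on its end stop. I'll lift straight up and then move back.

Emit:
carry_out(
  commands=[
    [0,0,-0.004,0,0,0],
    [0,0,-0.012,0,0,0],
    [0,0,-0.03,0,0,0],
    [0,0,-0.05,0,0,0],
    [0,0,-0.075,0,0,0],
    [0,0,-0.1,0,0,0],
    [0,0.02,-0.12,0,0,0],
    [0,0.05,-0.14,0,0,0],
    [0,0.08,-0.15,0,0,0],
    [0,0.11,-0.15,0,0,0],
    [0,0.14,-0.15,0,0,0],
    [0,0.15,-0.15,0,0,0],
    [0,0.15,-0.15,0,0,0],
    [0,0.15,-0.15,0,0,0],
  ],
)

```text
time: 5.55
tcp_pos: [0.3965, -0.0207, 0.2324]
eef_rot: [0.0, 0.714, -0.701, 0.002]
ft_force: [0.5, -0.0, 0.2]
width: -0.0001
```

```bash
python3 - <<'E'
from h import *
import cv2
im=imaging.camera("scene"); cv2.imwrite('pics/s4.png',im[:,:,::-1])
cv2.imwrite('pics/s4c.png',cv2.resize(im[150:290,170:390,::-1],None,fx=3,fy=3,interpolation=cv2.INTER_CUBIC))
s=arm.sense();print(s["time"],s["tcp_pos"],s["ft_force"],s["dq"].round(4))
# predicted far edge of the flap at .35 rad and at less
P=np.array([.545,-.0742,.085]);x=np.array([1,.019,0]);y=np.array([-.019,1,0])
for a in(0,.25,.3,.35):
  print(a,[((proj("scene",P+(.044+.099*np.cos(a))*x+b*y+[0,0,.099*np.sin(a)])-[170,150])*3).round(1) for b in(-.111,.111)])
E
```

```text
5.6 [ 0.39691903 -0.02074367  0.23221518] [0.09480461 0.13351474 0.13704891] [ 0.0021  0.0238 -0.0098  0.0009  0.0034  0.0005]
0 [array([193.6, 265.5]), array([464.6, 274. ])]
0.25 [array([189.8, 242.2]), array([464.6, 250.6])]
0.3 [array([189.2, 236.9]), array([464.7, 245.3])]
0.35 [array([188.7, 231.4]), array([464.7, 239.8])]
```

View pics/s4.png

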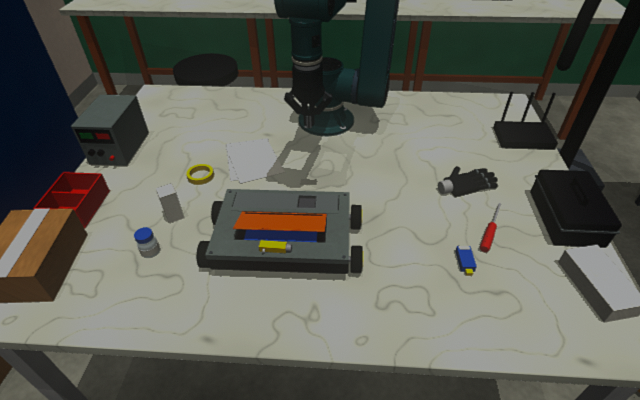

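View pics/s4c.png

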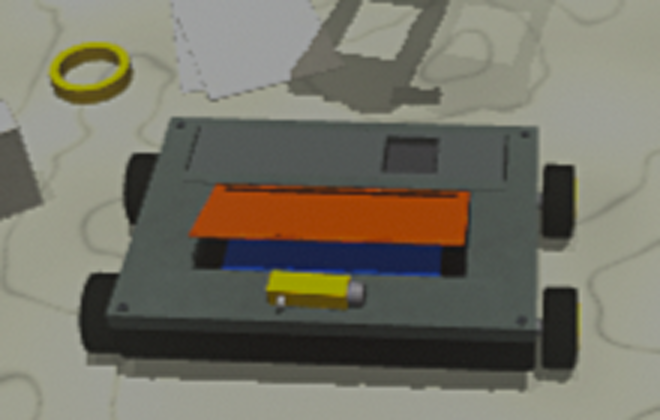

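The final view shows the flap up, with its far edge at crop (191,236)–(467,244). That fits 0.35 rad once the 2–4 px offset seen with it shut is allowed for. All loose items are where they were, and the arm is clear.

```bash
python3 -c "
from bench import ticket
print(ticket.sign_off())"
```

```text
the job is handed in; nothing more can be done
None
```

The catch is pressed fully in and the orange flap has popped up and stayed up; I handed the job in at about 5.6 s. I found the catch by eye, as a darker square 56 mm along chassis y from the panel's middle, so I did not sweep the fingertips across the panel.

- **Press:** With the fingers shut, I went straight down onto the catch. It gave way at about 4 N. It then stopped moving with the TCP at z = 0.0845 m, which is the expected fully pressed depth, while the force rose to 13.7 N. I then lifted straight up and moved back toward the robot.
- **Flap:** In the last picture the flap was still up after I lifted off. Its far edge was about 4–5 px in the enlarged crop (about 1.5 px in the raw picture) lower than predicted for 0.35 rad. The same edge was already 2–4 px low with the flap shut, so I count this as agreement rather than an exact angle reading.
- **Other checks:** The loose objects looked unmoved, and the force reading was close to zero, so the robot was touching nothing. No check failed.

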